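# Hang the hook-on basket in the drying well, load the flanged guide bushes and start it

## Task

Hook the wire basket by its bent lip over the rim of the steel drying well, on the side nearest the robot, so that it hangs inside; then put the two flanged guide bushes into the hanging basket. When both are in, push the start lever on the well's control box all the way over to its other side, and leave the other things on the bench where they are.

Things in the scene. Friction and masses are not known exactly. Their poses are not given: they have to be found in the camera images.
- dryer_rim (a point): Middle of the top edge of the drying well's rim nearest the robot, 85 mm above the bench (mid-thickness of the 4 mm wall). x points level across the well to its far wall, y along the rim, z up. The well is a fixed open steel tank, outside 168 (x) by 158 (y) by 85 mm high; inside it spans x 2 to 162, y -75 to 75 mm from here, floor 81 mm below.
- basket_grip (a point): Centre of the wire basket's black handle, 84 mm above the basket's underside: an upright flat grip 12 mm thick (x), 64 wide (y), 28 high, on two rods over the lip at the back; its lower edge is 20 mm above the lip. Take it from above across the 12 mm. Basket axes: x from back wall into the tray, y along the lip, z up. It stands on the bench at first, handle side roughly to the robot.
- basket_slot (a point): Middle of the ceiling of the slot under the basket's bent lip, which the rim enters: 9 mm wide (x), 80 long (y), open below. The lip's outer edge reaches 18 mm below this ceiling, its lower 10 mm flared outwards. 47 mm above the basket's underside; 37 mm straight below basket_grip. Basket axes. Hung, it lies at dryer_rim, x axes alike; the basket may then lean about 7 degrees.
- basket_floor (a point): Centre of the upper face of the tray floor, 3 mm above the basket's underside. The tray is 120 (x) by 120 (y) by 50 mm high outside, 114 by 114 by 47 mm inside. Basket axes. Its centre is 64 mm in +x of basket_grip. Hanging, the tray floor is about 41 mm above the bench.
- bush_a_mid (a point): Centre, half-way up (32.5 mm), of one of the two flanged guide bushes: a bored steel cylinder 30 mm in diameter and 65 mm tall, standing on a flange 46 mm in diameter and 10 mm thick; 20 mm bore; about 0.21 kg. z is its axis.
- bush_b_mid (a point): Centre, half-way up (32.5 mm), of the other flanged guide bush, same as the first.
- start_lever_tip (a point): Centre of the 26 mm black ball on the start lever, a 50 mm rod that swings in the well's y-z plane about a pivot 198 mm in +x of dryer_rim, at y 0, 72 mm above the bench, on the grey control box (64 by 130 by 50 mm high) outside the far wall. Off, it leans to the well's +y (ball 24 mm from the pivot in y, 116 mm above the bench); on, as far to -y.
- start_lever (a joint): Angle of the start lever, rad: 0 fully off (leaning to the well's +y), 0.5 upright, 1.0 fully on (leaning to -y). It has friction (1 to 2 N at the ball) and stays where it is left.
- sleeve_mid (a point): Bystander: centre of a plain sleeve, a bored steel cylinder 30 mm in diameter, 65 mm tall, without a flange, standing among the bushes.
- pillar_mid (a point): Bystander: centre of a guide pillar, a stepped solid steel pin 30 mm and 22 mm in diameter, 105 mm tall, standing among the bushes.
- pot_mid (a point): Bystander: centre of a small open white pot, 52 mm in diameter, 32 mm tall.
- bottle_mid (a point): Bystander: centre of a white plastic bottle, 52 mm in diameter, 140 mm tall.
- wrench_mid (a point): Bystander: middle of a steel open-ended wrench lying flat on the bench.
- brush_mid (a point): Bystander: middle of a wooden-handled brush lying flat on the bench.
- basket: The whole wire basket, 0.25 kg; its origin is the centre of the tray's underside, axes as for basket_grip.
- bush_a: The first flanged bush; its origin is the centre of its underside.
- bush_b: The second flanged bush; its origin is the centre of its underside.
There are look-alikes about, which are no part of the job. Leave any black or pink look-alike of the bush_b alone.

How it is judged (in metres and radians):
On the way, in this order (a step that is already met when the one before it is completed fails the run):
1. the empty basket hangs by its lip on the near rim, inside the well, and is let go (x of basket_slot in the frame of dryer_rim between -0.008 and 0.008 m and y of basket_slot in the frame of dryer_rim between -0.025 and 0.025 m and z of basket_slot in the frame of dryer_rim between -0.004 and 0.005 m and x of basket_floor in the frame of dryer_rim above 0.045 m and angle between the x axis of basket_slot and the x axis of dryer_rim, either way round below 0.25 rad and angle between basket_slot's own z axis and vertical below 0.2 rad and contact force between the fingers and basket below 0.05 N), for 0.3 s.
2. one flanged bush lies in the hanging basket, let go (x of basket_slot in the frame of dryer_rim between -0.008 and 0.008 m and y of basket_slot in the frame of dryer_rim between -0.025 and 0.025 m and z of basket_slot in the frame of dryer_rim between -0.004 and 0.005 m and x of basket_floor in the frame of dryer_rim above 0.045 m and angle between the x axis of basket_slot and the x axis of dryer_rim, either way round below 0.25 rad and angle between basket_slot's own z axis and vertical below 0.2 rad and ((x of bush_a_mid in the frame of basket_floor between -0.058 and 0.058 m and y of bush_a_mid in the frame of basket_floor between -0.058 and 0.058 m and z of bush_a_mid in the frame of basket_floor between 0 and 0.045 m and contact force between the fingers and bush_a below 0.05 N) or (x of bush_b_mid in the frame of basket_floor between -0.058 and 0.058 m and y of bush_b_mid in the frame of basket_floor between -0.058 and 0.058 m and z of bush_b_mid in the frame of basket_floor between 0 and 0.045 m and contact force between the fingers and bush_b below 0.05 N))), for 0.2 s.
3. both flanged bushes lie in the hanging basket, let go (x of basket_slot in the frame of dryer_rim between -0.008 and 0.008 m and y of basket_slot in the frame of dryer_rim between -0.025 and 0.025 m and z of basket_slot in the frame of dryer_rim between -0.004 and 0.005 m and x of basket_floor in the frame of dryer_rim above 0.045 m and angle between the x axis of basket_slot and the x axis of dryer_rim, either way round below 0.25 rad and angle between basket_slot's own z axis and vertical below 0.2 rad and x of bush_a_mid in the frame of basket_floor between -0.058 and 0.058 m and y of bush_a_mid in the frame of basket_floor between -0.058 and 0.058 m and z of bush_a_mid in the frame of basket_floor between 0 and 0.045 m and contact force between the fingers and bush_a below 0.05 N and x of bush_b_mid in the frame of basket_floor between -0.058 and 0.058 m and y of bush_b_mid in the frame of basket_floor between -0.058 and 0.058 m and z of bush_b_mid in the frame of basket_floor between 0 and 0.045 m and contact force between the fingers and bush_b below 0.05 N), for 0.2 s.
4. the start lever is pushed over to on (value of joint start_lever above 0.85 rad), for 0.1 s.
At the end, for the whole second after the job is handed in: Basket hangs at rest by its lip on the near rim, tray inside the well (8 mm across, 25 mm along, -4 to +5 mm high; yaw 0.25, lean 0.2 rad); both flanged bushes at rest inside the tray, centres under 45 mm above its floor; lever past 0.85 rad; robot touches none (all of step 3 and contact force between the fingers and basket below 0.05 N and value of joint start_lever above 0.85 rad and linear speed of each of basket, bush_a, bush_b below 0.02 m/s).
It fails at once if a bystander among the bushes is moved by more than 30 mm (distance of any of sleeve_mid, pillar_mid from where it was at the start of the episode above 0.03 m).
It fails at once if another thing on the bench is moved by more than 30 mm (distance of any of pot_mid, bottle_mid, wrench_mid, brush_mid from where it was at the start of the episode above 0.03 m).
It also fails if it takes over 72 s, if anything falls off the work surface, if the arm or the gripper's body presses on something with over 40 N, if the wrist force passes 120 N, or if a joint passes its speed limit or range.

## Robot

A 6-joint arm with a two-finger parallel gripper is mounted at the origin on the work surface. World frame = base frame: x ahead of the robot, y to its left, z up, the work surface at z = 0. Lengths are in mm, angles in rad, forces in N, time in s.
With the tool pointing down it reaches from about 350 to 975 mm from the base axis. Payload 7.1 kg.
Tool frame: the origin (TCP) lies between the finger pads; the fingertips stand 19 mm ahead of it and the grasp point (between the pads) is the TCP (ctrl.tcp_to_tips is the distance from the TCP to the fingertips, in mm); z points along the fingers, y is the line along which they close (so a half turn about z gives the same grasp; the last joint's range is limited). The gripper opens to 88 mm and grips with 3 to 60 N. Pads are 20 mm wide; open, the fingers measure 115 mm over their backs; the gripper's body (75 mm by 178 mm) begins 61 mm behind the grasp point.
Start: joints at [-1.285, 0.423, 1.63, -0, 1.089, -0.019], TCP at [187.582, -596.169, 208.875] pointing down, gripper open.
Joint ranges: [-3, 3], [-0.9, 2.11], [0.09, 2.58], [-1.31, 4.45], [0.11, 2.69], [-2.54, 2.54]. Speed limits (rad/s): [2.39, 2.39, 3.01, 3.14, 3.14, 3.14].

## Interface

Orientations are given as a rotation vector (axis times angle).
In Python, from workcell import status, optics, ctrl gives the robot as it stands. The module is installed in compiled form; this text tells all that it offers.
- The arm moves only by the shell command python3 -m inch 'ROWS'. ROWS is JSON, a list that holds one entry, the list of rows, each a list of 7 numbers: the shift along the tool's x, y, z in mm, then the turn, a rotation vector about the tool's x, y, z in rad, then the opening in per cent of the stroke, from 0 (shut) to 100 (fully open). A call has 1 to 20 rows; each row is the pose to reach, as a shift and turn from the pose commanded when the call began, along the tool's axes at that moment; what a row does not reach only later rows make up. A row lasts 1/10 s, in which the tool goes at most 50 mm and 8.59 degrees, less where a joint would pass 70% of its speed; a pose out of reach is approached as far as the arm can. A call with a gripper value outside its range is refused whole. The fingers move at their own pace and stop on an object; the grip force is fixed at half the most. Time passes only in rows, so rows that repeat a pose let the fingers close. It gives the time, the measured TCP pose, the force, the opening and the grip force at its end, in the units of the state.
- status.get_obs(): the state, without advancing time (a new reading comes with each control period).
- optics.get_image(name): name is "side" or "top"; returns a dict with "frame" (384x512x3 uint8, red, green, blue), "fx", "fy", "cx", "cy" (pixels), "rvec" (rotation vector, rad) and "tvec" (3), from world to camera coordinates, as OpenCV has them. Camera axes: x right, y down, z forward; pixel columns grow to the right and rows downward; lengths in mm; the calibration is good to about 2 mm. A picture is of the moment at which its call begins. There is no depth.
- ctrl.close_job(): hands the job in; it is judged then, once.
The state is a dict: "t": time; "qpos": joint angles; "qvel": joint speeds; "joint_torque": joint torques, N m; "ee_pos": TCP position; "orientation": TCP orientation; "ft_force": force on the tool from outside, world axes, zero at the start; "moment": the same for the moment, N m; "width": finger opening in mm; "grasp_force": force on a finger pad.
Only numpy, scipy, OpenCV 4.12 (cv2) and the standard library are available. Lean on these libraries where they do the work, as an engineer would, in place of code of your own. Each camera call takes 0.05 s, during which the arm holds its last target. There are 200 camera calls.

## Working session

There is one attempt and no reset: what is moved stays moved. The work goes in short steps, Python scripts to look and compute and a shell command to move; the robot and the scene stay as the last step left them, time stands still between calls to the robot, and variables do not carry over. Pictures are saved under pics/ and viewed, at most 10 in all, crops included, and the job is handed in when it is done.

```bash
mkdir -p pics
cat > h.py <<'E'
import numpy as np, cv2
from workcell import status, optics, ctrl
def shot(cam, name=None):
    d=optics.get_image(cam)
    if name: cv2.imwrite('pics/'+name,cv2.cvtColor(d['frame'],cv2.COLOR_RGB2BGR))
    return d
def ray(d,u,v):
    R=cv2.Rodrigues(np.array(d['rvec'],float))[0]; t=np.array(d['tvec'],float).ravel()
    return -R.T@t, R.T@np.array([(u-d['cx'])/d['fx'],(v-d['cy'])/d['fy'],1])
def onz(d,u,v,z):
    c,r=ray(d,u,v); return c+r*(z-c[2])/r[2]
def proj(d,p):
    return cv2.projectPoints(np.array(p,float).reshape(-1,3),np.array(d['rvec'],float),np.array(d['tvec'],float),np.array([[d['fx'],0,d['cx']],[0,d['fy'],d['cy']],[0,0,1.]]),None)[0].reshape(-1,2)
E
python3 - <<'E'
from h import *
for c in('top','side'):
    d=shot(c,c+'0.png'); im=cv2.imread(f'pics/{c}0.png'); cv2.imwrite(f'pics/{c}0.png',cv2.resize(im,(800,600)))
    print(c,ray(d,256,192),d['fx'])
print(status.get_obs())
E
```

```text
top (array([ 3.31001711e+02, -5.58642727e-02,  1.31693360e+03]), array([ 0.14894324,  0.02679211, -0.98849164])) 429.0188337119871
side (array([  464.45554564, -1058.65098013,  1201.07739372]), array([ 0.0442111 ,  0.6933173 , -0.71931779])) 474.25339529732423
{'t': 0.1, 'qpos': array([-1.28503507e+00,  4.23765933e-01,  1.63059404e+00,  3.11477628e-05,
        1.08861008e+00, -1.89830782e-02]), 'qvel': array([ 0.00169653, -0.00316593, -0.00259867,  0.00054553, -0.00087251,
       -0.00109289]), 'joint_torque': array([ 1.89884349e-04, -5.45614815e+01, -2.74324393e+01,  6.44834130e-02,
        1.88144093e-02, -2.26746579e-05]), 'ee_pos': array([ 187.428231  , -595.69274834,  208.1861798 ]), 'orientation': array([-3.10384401e+00, -4.76610908e-01,  2.44693334e-04]), 'ft_force': array([-0.46866633,  0.61117375,  0.38411579]), 'moment': array([ 0.02240887, -0.01802172,  0.05023661]), 'grasp_force': 0.0, 'width': 88.07560917518634}
```

View pics/top0.png

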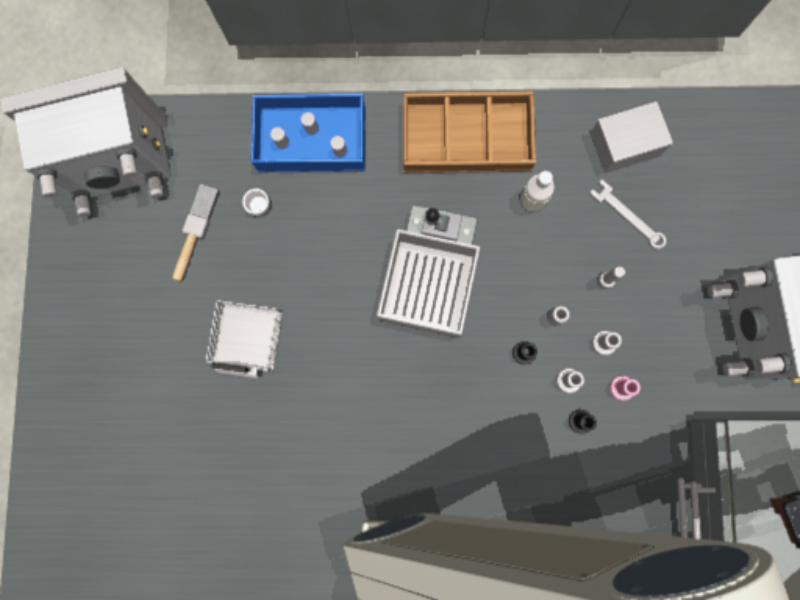

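View pics/side0.png

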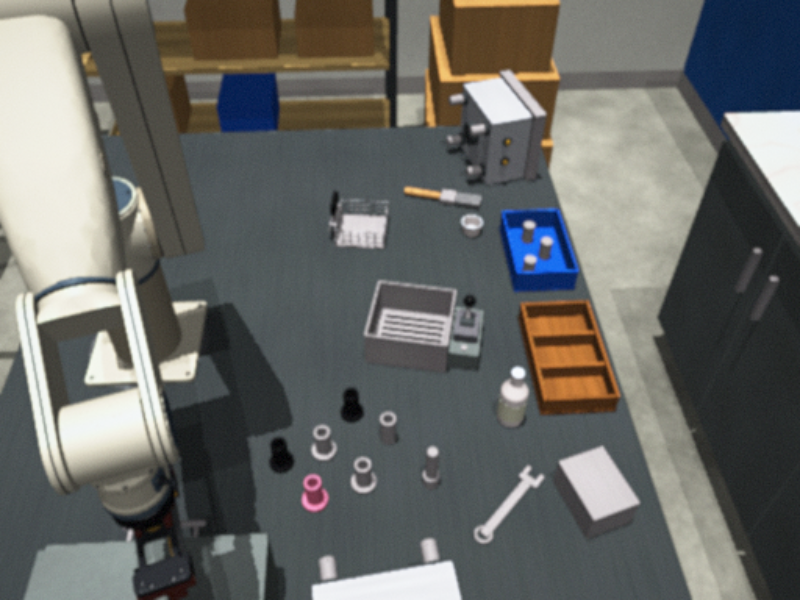

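The top view shows the basket at (245,338) with its handle at (237,370), the well at (430,282), the lever ball at (433,215), the steel flanged bushes at (570,380) and (607,342), the sleeve at (560,315), and the pillar at (612,277). I'll zoom in with a composite of crops.

Run:
```python
from h import *
T=shot('top');S=shot('side')
def crop(d,u,v,w,h,s): 
    return cv2.resize(cv2.cvtColor(d['frame'],cv2.COLOR_RGB2BGR)[v:v+h,u:u+w],None,fx=s,fy=s,interpolation=cv2.INTER_CUBIC)
a=crop(T,125,185,66,60,6);b=crop(S,200,115,66,60,6)
c=crop(T,235,125,80,95,4)[:,:]
e=crop(S,225,175,90,70,4)
W=np.zeros((600,800,3),np.uint8)
def put(im,x,y):
    h=min(im.shape[0],600-y);w=min(im.shape[1],800-x);W[y:y+h,x:x+w]=im[:h,:w]
put(crop(T,130,188,57,57,7),0,0); put(crop(S,205,118,57,57,7)[:300],400,0)
put(crop(T,235,125,80,95,3),0,315 ) ; put(crop(S,225,175,95,70,4),400,315)
cv2.imwrite('pics/c1.png',W)
k=.64
for n,u,v,z in [('w1',398,232,85),('w2',479,245,85),('w3',462,333,85),('w4',379,317,85),('handle',237,369,98),('ball',433,215,116),('b1',576,379,65),('b1fl',570,380,5),('b2',612,341,65),('b2fl',606,343,5),('slv',562,313,65),('pil',618,271,105)]:
    print(n,onz(T,u*k,v*k,z).round(0))
for n,u,v,z in [('b1',322,433,65),('b2',363,465,65),('w near corner',367,361,85),('ball',469,300,116)]:print(n,onz(S,u*k,v*k,z).round())
```

```text
w1 [646.  37.  85.]
w2 [ 620. -115.   85.]
w3 [455. -81.  85.]
w4 [485.  72.  85.]
handle [389. 331.  98.]
ball [670. -29. 116.]
b1 [ 370. -290.   65.]
b1fl [ 370. -293.    5.]
b2 [ 440. -360.   65.]
b2fl [ 442. -365.    5.]
slv [ 493. -269.   65.]
pil [ 565. -365.  105.]
b1 [ 373. -291.   65.]
b2 [ 446. -361.   65.]
w near corner [ 459. -143.   85.]
ball [672. -21. 116.]
```

View pics/c1.png

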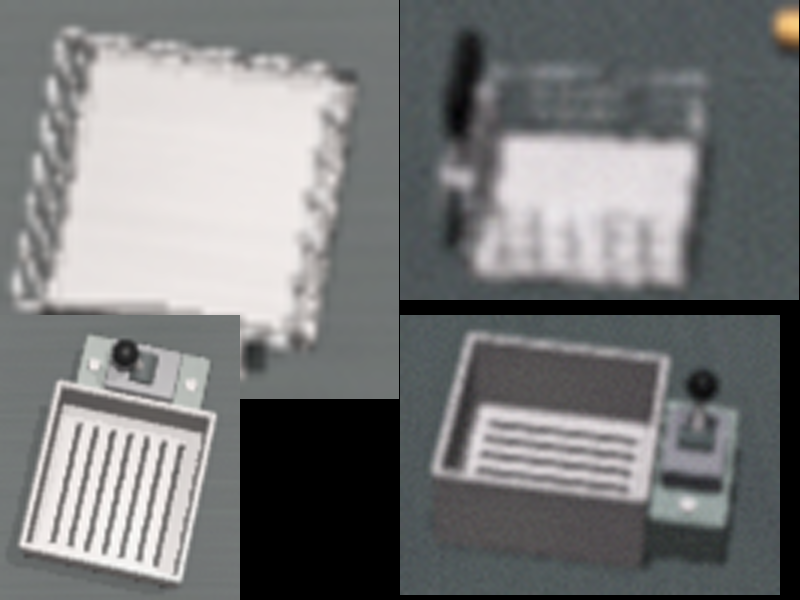

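The crops show the basket yawed clockwise by about 9°, with its handle toward the robot, and the well yawed by about -0.2 rad. Next I'll measure with masks.

```bash
cat > m.py <<'E'
from h import *
def rect(d,mask,z):
    cs,_=cv2.findContours(mask.astype(np.uint8),cv2.RETR_EXTERNAL,cv2.CHAIN_APPROX_NONE)
    c=max(cs,key=cv2.contourArea).reshape(-1,2)
    P=np.array([onz(d,u,v,z)[:2] for u,v in c],np.float32)
    return cv2.minAreaRect(P),P
def win(m,u0,u1,v0,v1):
    o=np.zeros_like(m);o[v0:v1,u0:u1]=m[v0:v1,u0:u1];return o
E
python3 - <<'E'
from m import *
T=shot('top');S=shot('side')
for n,d in(('top',T),('side',S)):
    f=d['frame'].astype(int);g=f.mean(2)
    fl=win(g>205,130,190,185,245) if n=='top' else win(g>195,205,262,118,175)
    fl=cv2.morphologyEx(fl.astype(np.uint8),cv2.MORPH_OPEN,np.ones((3,3)))
    r,_=rect(d,fl,3);print(n,'floor',r)
    bk=win(g<45,130,190,225,245) if n=='top' else win(g<45,205,225,118,155)
    vs,us=np.nonzero(bk);print('black',len(us),us.min(),us.max(),vs.min(),vs.max())
    c=(us.mean(),vs.mean());print(c,onz(d,*c,84 if n=='side' else 94))
# well rim: bright in top
f=T['frame'].astype(int);g=f.mean(2)
w=win(g>150,238,312,140,218)
r,P=rect(T,w,85);print('well',r)
h=S['frame'].astype(int).mean(2);w=win(h>125,232,296,178,225);print('well side',rect(S,w,85)[0])
# bushes: bright blobs
for (u,v) in((365,243),(389,219),(359,201)):
    m=win(g>150,u-13,u+14,v-13,v+14);vs,us=np.nonzero(m);print(len(us),us.min(),us.max(),vs.min(),vs.max())
# ball
for d,(u,v),(a) in((T,(277,137),1),(S,(300,192),1)):
    q=d['frame'].astype(int).mean(2);m=win(q<50,u-8,u+9,v-8,v+9);vs,us=np.nonzero(m);print('ball',len(us),onz(d,us.mean(),vs.mean(),116))
E
```

```text
top floor ((459.5303039550781, 343.4493103027344), (106.59683227539062, 109.44242858886719), 81.97958374023438)
black 3 157 158 236 237
(np.float64(157.33333333333334), np.float64(236.33333333333334)) [388.7041429  315.54286688  94.        ]
side floor ((459.3758544921875, 343.7513427734375), (106.6145248413086, 101.3176498413086), 86.97283172607422)
black 45 212 216 123 151
(np.float64(213.51111111111112), np.float64(130.9777777777778)) [393.26241285 343.31075125  84.        ]
well ((576.8590087890625, -24.417800903320312), (160.84286499023438, 220.34762573242188), 77.26564025878906)
well side ((565.619873046875, -23.169830322265625), (172.7630615234375, 199.5417938232422), 77.24579620361328)
138 357 373 236 251
141 380 397 212 226
62 354 364 196 206
ball 40 [669.83705831 -26.20952849 116.        ]
ball 43 [671.10806738 -21.71976601 116.        ]
```

```bash
cat > go.py <<'E'
# python3 go.py x y z yaw(of tool y)  -> tool-frame shift and turn about tool z
import sys; from h import *
o=status.get_obs(); p=o['ee_pos']; R=cv2.Rodrigues(o['orientation'])[0]
yaw=np.arctan2(R[1,1],R[0,1])
Z=np.array([[np.sin(-0),0,0]]) if 0 else None
y=np.array([np.cos(yaw),np.sin(yaw),0]); z=np.array([0,0,-1.]); x=np.cross(y,z)
print('t',o['t'],'tcp',p.round(1),'yaw',yaw.round(3),'tilt',np.arccos(-R[2,2]).round(4),'w',round(o['width'],1),'F',o['ft_force'].round(1),'q',o['qpos'].round(2))
a=list(map(float,sys.argv[1:]))
for i in range(0,len(a),4):
    d=np.array(a[i:i+3])-p
    print('shift',np.array([x@d,y@d,z@d]).round(1),'rz',round(-(a[i+3]-yaw),3))
E
python3 go.py 450 -50 240 -0.6  395 350 180 -0.14
```

```text
t 0.3 tcp [ 187.5 -596.   208.6] yaw -1.266 tilt 0.0005 w 87.7 F [ 0.4  0.2 -0.4] q [-1.28  0.42  1.63  0.    1.09 -0.02]
shift [ 414.2 -442.1  -31.4] rz -0.666
shift [ 481.8 -840.1   28.6] rz -1.126
```

```bash
python3 -m inch '[[[414,-442,-31,0,0,-0.67,100],[414,-442,-31,0,0,-0.67,100],[414,-442,-31,0,0,-0.67,100],[414,-442,-31,0,0,-0.67,100],[414,-442,-31,0,0,-0.67,100],[414,-442,-31,0,0,-0.67,100],[414,-442,-31,0,0,-0.67,100],[414,-442,-31,0,0,-0.67,100],[414,-442,-31,0,0,-0.67,100],[414,-442,-31,0,0,-0.67,100],[414,-442,-31,0,0,-0.67,100],[414,-442,-31,0,0,-0.67,100],[482,-840,20,0,0,-1.126,100],[482,-840,20,0,0,-1.126,100],[482,-840,20,0,0,-1.126,100],[482,-840,20,0,0,-1.126,100],[482,-840,20,0,0,-1.126,100],[482,-840,20,0,0,-1.126,100],[482,-840,20,0,0,-1.126,100],[482,-840,20,0,0,-1.126,100]]]'; python3 go.py 395 350 180 -0.14
```

```text
t: 2.3
ee_pos: [396.2, 339.9, 190.3]
orientation: [2.371, 2.061, 0.001]
ft_force: [1.1, -0.8, 0.3]
width: 87.5
grasp_force: 0.0
t 2.3 tcp [396.2 339.9 190.3] yaw -0.14 tilt 0.0005 w 87.5 F [ 1.1 -0.8  0.3] q [ 0.69  0.3   1.87 -0.    0.97  0.83]
shift [ 9.9 -2.6 10.3] rz 0.0
```

```bash
python3 -m inch '[[[8,-2,30,0,0,0,100],[8,-2,60,0,0,0,100],[8,-2,80,0,0,0,100],[8,-2,95,0,0,0,100],[8,-2,102,0,0,0,100],[8,-2,102,0,0,0,100]]]'
python3 - <<'E'
from h import *
T=shot('top');S=shot('side')
W=np.zeros((480,800,3),np.uint8)
for d,u,v,x in((T,120,180,0),(S,195,100,400)):
    W[:480,x:x+400]=cv2.resize(cv2.cvtColor(d['frame'],cv2.COLOR_RGB2BGR)[v:v+84,u:u+70],(400,480),interpolation=cv2.INTER_CUBIC)
cv2.imwrite('pics/c2.png',W)
E
python3 go.py
```

```text
t: 2.9
ee_pos: [395.5, 345.5, 87.7]
orientation: [-2.371, -2.061, 0.003]
ft_force: [0.4, -0.2, 0.7]
width: 87.5
grasp_force: 0.0
t 3.0 tcp [396.4 346.1  89. ] yaw -0.14 tilt 0.0008 w 87.9 F [ 0.1 -0.1  0.3] q [ 0.7   0.46  1.93 -0.    0.76  0.84]
```

View pics/c2.png

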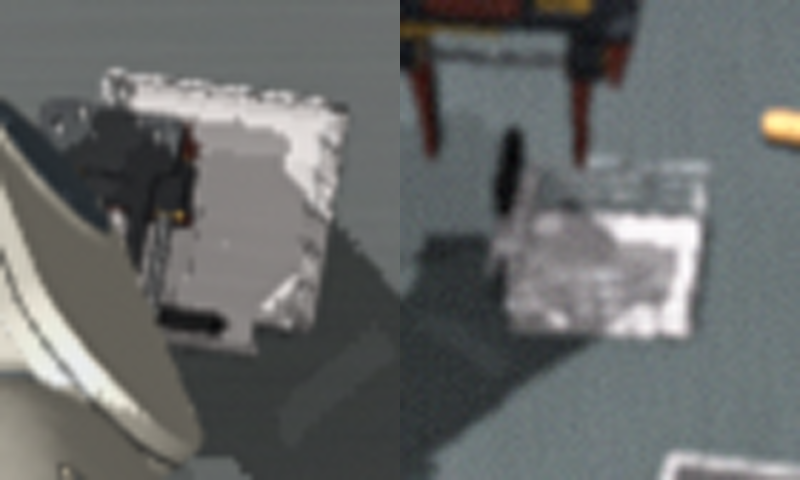

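The fingers straddle the handle: in the side view they are at u≈430 and 580 of the composite, with the handle at 510. Closing now.

```bash
python3 -m inch '[[[0,0,0,0,0,0,60],[0,0,0,0,0,0,30],[0,0,0,0,0,0,0],[0,0,0,0,0,0,0],[0,0,0,0,0,0,0],[0,0,0,0,0,0,0],[0,0,0,0,0,0,0],[0,0,0,0,0,0,0]]]'; python3 go.py 395 346 89 -0.14
```

```text
t: 3.8
ee_pos: [396.0, 345.9, 88.4]
orientation: [-2.371, -2.061, 0.0]
ft_force: [1.2, 0.0, 0.3]
width: 27.5
grasp_force: 0.0
t 3.8 tcp [396.  345.9  88.4] yaw -0.14 tilt 0.0 w 27.5 F [1.2 0.  0.3] q [0.7  0.46 1.93 0.   0.76 0.84]
shift [-0.  -1.  -0.6] rz -0.0
```

Still closing.

```bash
python3 -m inch '[[[0,0,0,0,0,0,0],[0,0,0,0,0,0,0],[0,0,0,0,0,0,0],[0,0,0,0,0,0,0],[0,0,0,0,0,0,0]]]' | tail -3; python3 -m inch '[[[0,0,-5,0,0,0,0],[0,0,-12,0,0,0,0],[0,0,-30,0,0,0,0],[0,0,-60,0,0,0,0],[0,0,-90,0,0,0,0],[0,0,-120,0,0,0,0],[0,0,-120,0,0,0,0],[0,0,-120,0,0,0,0]]]'
python3 - <<'E'
from m import *
T=shot('top','t3.png');S=shot('side','s3.png')
# well rim via bright ring, lines: restrict to non-box region
f=T['frame'];g=f.astype(int).mean(2)
W=np.zeros((600,800,3),np.uint8)
def put(d,u,v,w,h,s,x,y):
    c=cv2.resize(cv2.cvtColor(d['frame'],cv2.COLOR_RGB2BGR)[v:v+h,u:u+w],None,fx=s,fy=s,interpolation=cv2.INTER_CUBIC);h2=min(600-y,c.shape[0]);w2=min(800-x,c.shape[1]);W[y:y+h2,x:x+w2]=c[:h2,:w2]
put(T,236,140,80,80,5,0,0);put(S,228,175,80,80,5,400,0);put(S,180,70,120,50,3,0,400);put(T,120,170,120,60,3,400,400)
cv2.imwrite('pics/c3.png',W)
E
python3 go.py
```

```text
ft_force: [-0.1, -0.7, 0.3]
width: 0.6
grasp_force: 0.0
t: 5.1
ee_pos: [396.2, 346.1, 209.3]
orientation: [2.371, 2.061, 0.003]
ft_force: [-0.7, -0.2, -0.7]
width: 0.4
grasp_force: 0.0
t 5.2 tcp [395.4 345.4 207.6] yaw -0.14 tilt 0.0014 w 0.2 F [0.  0.1 0. ] q [ 0.7   0.28  1.85 -0.    1.01  0.84]
```

View pics/c3.png

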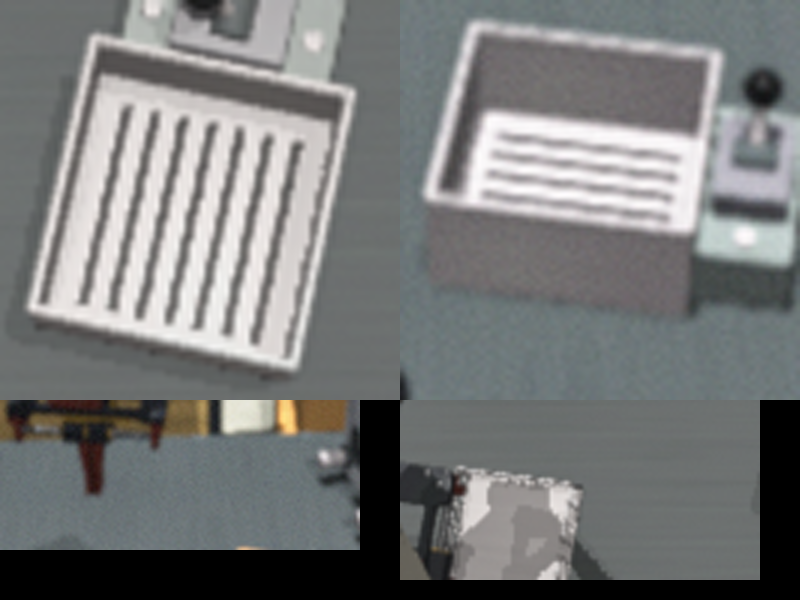

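The gripper closed on nothing. I'll look at the basket again from the saved frames.

Run:
```python
from m import *
t=cv2.imread('pics/t3.png');s=cv2.imread('pics/s3.png')
W=np.hstack([cv2.resize(t[180:250,125:195],(400,400),interpolation=cv2.INTER_CUBIC),cv2.resize(s[115:180,200:265],(400,400),interpolation=cv2.INTER_CUBIC)])
cv2.imwrite('pics/c4.png',W)
S=shot('side');g=S['frame'].astype(int).mean(2)
bk=win(g<60,203,225,118,158);vs,us=np.nonzero(bk);
for v in range(118,158):
    k=us[vs==v]
    if len(k):print(v,k.min(),k.max(),end=' ;')
```

```text
123 213 215 ;124 213 216 ;125 213 216 ;126 213 216 ;127 212 216 ;128 212 216 ;129 212 215 ;130 212 215 ;131 212 214 ;132 211 214 ;133 211 214 ;134 212 214 ;135 212 214 ;136 212 213 ;137 212 213 ;142 206 208 ;143 203 208 ;144 204 207 ;145 203 208 ;146 203 208 ;147 203 212 ;148 203 212 ;149 203 212 ;150 203 212 ;151 203 212 ;152 203 206 ;153 203 207 ;154 203 208 ;155 203 210 ;156 203 212 ;157 204 212 ;
```

View pics/c4.png

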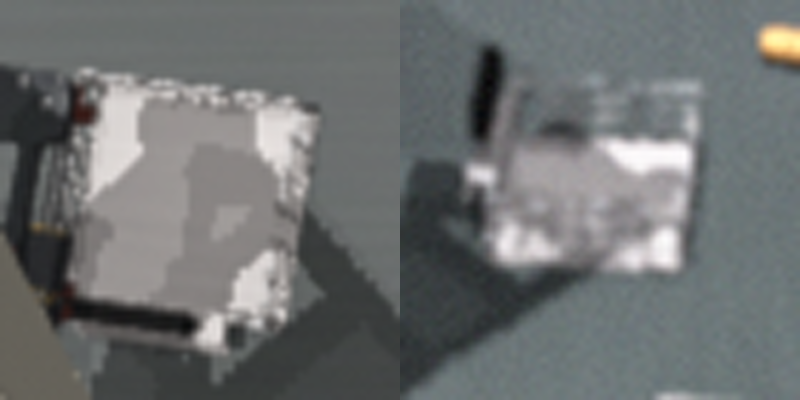

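Run:
```python
from m import *
T=shot('top');S=shot('side')
print('right end top',onz(T,159.3,236.3,98)); print('left end?',onz(T,137,232.5,98))
print('side near low',onz(S,212.8,138,70),'far top',onz(S,214.8,122.5,98))
for p in([396,346,69],[396,346,190],[396,346,98],[440,346,69]):print(p,proj(T,p),proj(S,p))
for p in([383,311,70],[396,311,70],[396,311,98],[396,375,98],[396,343,98],[396,343,70]):print(p,proj(T,p),proj(S,p))
```

```text
right end top [388.59425345 308.86984611  98.        ]
left end? [399.59293941 373.37256023  98.        ]
side near low [389.86930225 319.41215647  70.        ] far top [398.82485913 376.28882614  98.        ]
[396, 346, 69] [[149.23940986 234.25490758]] [[214.48036228 133.63933171]]
[396, 346, 190] [[136.71826836 231.90000266]] [[212.51454928 107.20133321]]
[396, 346, 98] [[146.46142695 233.73244039]] [[214.02678557 127.5392294 ]]
[440, 346, 69] [[149.75524121 219.22390889]] [[226.18376722 133.25030424]]
[383, 311, 70] [[160.91991449 238.67922638]] [[210.93347512 139.51094034]]
[396, 311, 70] [[161.05574104 234.2019327 ]] [[214.44623499 139.39205864]]
[396, 311, 98] [[158.63878684 233.69587636]] [[214.00176677 133.48593936]]
[396, 375, 98] [[136.38645865 233.76269173]] [[214.04699731 122.73510618]]
[396, 343, 98] [[147.50443228 233.72930864]] [[214.02466824 128.04249692]]
[396, 343, 70] [[150.16585818 234.2342614 ]] [[214.46331761 133.93586916]]
```

```bash
python3 - <<'E'
from m import *
print(ctrl.tcp_to_tips,[x for x in dir(ctrl) if x[0]!='_'])
S=shot('side');T=shot('top')
f=S['frame'].astype(int);m=win((f[...,0]-f[...,2]>35)&(f[...,0]<200),195,240,80,115);vs,us=np.nonzero(m)
for v in range(80,115):
    k=us[vs==v]
    if len(k):print(v,k.min(),k.max())
for z in(188.5,200,210,220):print(z,proj(S,[396,346,z]))
E
python3 go.py
```

```text
19.0 ['Unreachable', 'close_job', 'tcp_to_tips']
80 228 239
81 231 231
82 231 231
86 212 212
90 212 212
91 212 212
188.5 [[212.54014416 107.54555579]]
200 [[212.34308716 104.89535826]]
210 [[212.170169   102.56980144]]
220 [[211.9957762  100.22441224]]
t 5.45 tcp [395.6 345.6 207.5] yaw -0.14 tilt 0.0016 w 0.8 F [ 0.2 -1.1  0.2] q [ 0.7   0.28  1.85 -0.    1.01  0.84]
```

```bash
python3 - <<'E'
from h import *
np.savez('/tmp/a.npz',S=shot('side')['frame'],T=shot('top')['frame'])
E
python3 -m inch '[[[0,0,-40,0,0,0,0],[0,0,-80,0,0,0,0],[0,0,-80,0,0,0,0]]]' | head -2
python3 - <<'E'
from m import *
A=np.load('/tmp/a.npz');S=shot('side');T=shot('top')
for n,d,w in(('S',S,(200,226,85,116)),('T',T,(120,160,215,245))):
    D=np.abs(A[n].astype(int)-d['frame']).max(2)>40
    D=win(D,*w);vs,us=np.nonzero(D)
    for v in range(w[2],w[3]):
        k=us[vs==v]
        if len(k):print(n,v,k.min(),k.max(),len(k),end='; ')
    print()
for p in([396,336,188.5],[396,356,188.5],[396,336,217],[396,356,217]):print(p,proj(S,p),proj(T,p))
E
```

```text
t: 5.85
ee_pos: [398.3, 347.9, 293.5]
S 85 206 215 10; S 86 206 214 9; S 87 206 214 9; S 88 207 214 8; S 89 207 214 8; S 90 207 213 7; S 91 207 214 8; S 92 208 213 6; S 93 208 213 6; S 94 208 213 6; S 95 208 214 7; S 96 208 214 7; S 97 208 214 7; S 98 208 214 7; S 99 208 213 6; S 100 209 213 5; S 101 209 212 4; 
T 215 127 130 4; T 216 127 130 4; T 217 120 130 8; T 218 120 130 10; T 219 120 132 10; T 220 120 135 10; T 221 120 136 14; T 222 120 136 14; T 223 120 136 15; T 224 120 137 15; T 225 120 137 15; T 226 120 135 13; T 227 120 136 14; T 228 120 137 15; T 229 120 137 14; T 230 120 138 14; T 231 120 138 13; T 232 120 135 11; T 233 120 135 9; T 234 121 135 6; T 235 122 135 3; T 236 134 137 3; T 237 134 135 2; T 238 158 159 2; T 243 120 142 2; T 244 120 142 4; 
[396, 336, 188.5] [[212.52667527 109.20977009]] [[140.63874911 231.92052386]]
[396, 356, 188.5] [[212.55350304 105.89493367]] [[133.14240963 231.94394031]]
[396, 336, 217] [[212.03256701 102.58705373]] [[137.39860149 231.29287913]]
[396, 356, 217] [[212.06380336  99.28689544]] [[129.71308856 231.31721103]]
```

The tips sit about 29 mm higher than the nominal geometry says, in both views and also when open. So tip z ≈ ee_z + 10, and I'll apply that correction.

```bash
python3 -m inch '[[[4,0,0,0,0,0,100],[4,0,0,0,0,0,100],[4,0,40,0,0,0,100],[4,0,80,0,0,0,100],[4,0,110,0,0,0,100],[4,0,140,0,0,0,100],[4,0,160,0,0,0,100],[4,0,180,0,0,0,100],[4,0,195,0,0,0,100],[4,0,205,0,0,0,100],[4,0,212,0,0,0,100],[4,0,218,0,0,0,100],[4,0,222,0,0,0,100],[4,0,222,0,0,0,100]]]'; python3 go.py 394 342 64 -0.14
```

```text
t: 7.35
ee_pos: [396.5, 349.8, 66.2]
orientation: [-2.371, -2.061, 0.0]
ft_force: [0.5, 0.4, 0.5]
width: 87.9
grasp_force: 0.0
t 7.35 tcp [396.5 349.8  66.2] yaw -0.14 tilt 0.0002 w 87.9 F [0.5 0.4 0.5] q [ 0.7   0.5   1.93 -0.    0.71  0.84]
shift [-8.1 -1.3  2.2] rz -0.0
```

```bash
python3 -m inch '[[[-6,0,2,0,0,0,100],[-6,0,2,0,0,0,0],[-6,0,2,0,0,0,0],[-6,0,2,0,0,0,0],[-6,0,2,0,0,0,0],[-6,0,2,0,0,0,0],[-6,0,2,0,0,0,0],[-6,0,2,0,0,0,0],[-6,0,2,0,0,0,0],[-6,0,2,0,0,0,0],[-6,0,2,0,0,0,0],[-6,0,2,0,0,0,0],[-6,0,2,0,0,0,0],[-6,0,2,0,0,0,0]]]'; python3 go.py
```

```text
t: 8.75
ee_pos: [395.6, 343.9, 64.4]
orientation: [-2.371, -2.061, 0.0]
ft_force: [-0.7, 0.0, -0.8]
width: 12.0
grasp_force: 30.0
t 8.75 tcp [395.6 343.9  64.4] yaw -0.14 tilt 0.0001 w 12.0 F [-0.7  0.  -0.8] q [0.69 0.5  1.94 0.   0.71 0.83]
```

```bash
python3 - <<'E'
from m import *
T=shot('top');S=shot('side')
t=[onz(T,*p,85)[:2] for p in((241.8,202.2),(295.4,213.8),(254.6,147.2),(306.8,158.2))] # n+,n-,f+,f-
s=[onz(S,*p,85)[:2] for p in((242.2,179.8),(233.2,213.8),(292.2,185.2),(286.8,220.8))]
for q in(t,s):
    q=np.array(q);c=q.mean(0);x=(q[2]+q[3]-q[0]-q[1])/2;y=(q[0]+q[2]-q[1]-q[3])/2
    print(q.round(0).tolist(),'c',c.round(1),'len',np.linalg.norm(x).round(1),np.linalg.norm(y).round(1),'yaw',np.arctan2(x[1],x[0]).round(3),np.arctan2(-y[0],y[1]).round(3),'nearmid',((q[0]+q[1])/2).round(1))
E
python3 go.py
```

```text
[[487.0, 75.0], [453.0, -80.0], [650.0, 37.0], [616.0, -116.0]] c [551.4 -20.9] len 167.4 157.5 yaw -0.22 -0.22 nearmid [469.8  -2.7]
[[490.0, 76.0], [456.0, -74.0], [655.0, 42.0], [621.0, -112.0]] c [555.5 -16.8] len 168.6 155.6 yaw -0.217 -0.221 nearmid [473.2   1.4]
t 8.85 tcp [395.6 343.9  64.4] yaw -0.14 tilt 0.0 w 11.9 F [ 0.5  0.2 -0.8] q [0.69 0.5  1.94 0.   0.71 0.83]
```

```bash
python3 -m inch '[[[0,0,-5,0,0,0,0],[0,0,-15,0,0,0,0],[0,0,-30,0,0,0,0],[0,0,-50,0,0,0,0],[0,0,-75,0,0,0,0],[0,0,-100,0,0,0,0],[0,0,-120,0,0,0,0],[0,0,-130,0,0,0,0],[0,0,-130,0,0,0,0]]]'; python3 go.py
```

```text
t: 9.75
ee_pos: [396.3, 344.5, 196.0]
orientation: [2.371, 2.061, 0.005]
ft_force: [0.1, -1.0, -2.1]
width: 12.2
grasp_force: 30.0
t 9.75 tcp [396.3 344.5 196. ] yaw -0.14 tilt 0.0031 w 12.2 F [ 0.1 -1.  -2.1] q [0.69 0.29 1.86 0.   0.98 0.83]
```

```bash
python3 go.py 475 -1 180 -0.22
```

```text
t 9.75 tcp [396.3 344.5 196. ] yaw -0.14 tilt 0.0031 w 12.2 F [ 0.1 -1.  -2.1] q [0.69 0.29 1.86 0.   0.98 0.83]
shift [-331.1  126.1   16. ] rz 0.08
```

```bash
python3 -m inch '[[[-10,4,0,0,0,0,0],[-30,12,0,0,0,0.01,0],[-60,23,0,0,0,0.02,0],[-95,36,0,0,0,0.02,0],[-130,50,0,0,0,0.03,0],[-165,63,0,0,0,0.04,0],[-200,76,0,0,0,0.05,0],[-235,90,0,0,0,0.06,0],[-270,103,4,0,0,0.07,0],[-297,113,8,0,0,0.08,0],[-316,120,12,0,0,0.08,0],[-326,124,16,0,0,0.08,0],[-331,126,16,0,0,0.08,0],[-331,126,16,0,0,0.08,0],[-331,126,16,0,0,0.08,0]]]'; python3 go.py 475 -1 180 -0.22
python3 - <<'E'
from h import *
T=shot('top');S=shot('side')
W=np.hstack([cv2.resize(cv2.cvtColor(d['frame'],cv2.COLOR_RGB2BGR)[v:v+80,u:u+80],(400,400),interpolation=cv2.INTER_CUBIC) for d,u,v in((T,232,145),(S,218,150))])
cv2.imwrite('pics/c5.png',W)
E
```

```text
t: 11.25
ee_pos: [474.0, -0.9, 178.3]
orientation: [-2.451, -1.965, 0.0]
ft_force: [0.2, -0.1, -2.8]
width: 11.7
grasp_force: 30.0
t 11.25 tcp [474.   -0.9 178.3] yaw -0.219 tilt 0.0005 w 11.7 F [ 0.2 -0.1 -2.8] q [-0.03  0.25  1.98  0.    0.92  0.19]
shift [ 0.1  1.  -1.7] rz 0.001
```

View pics/c5.png

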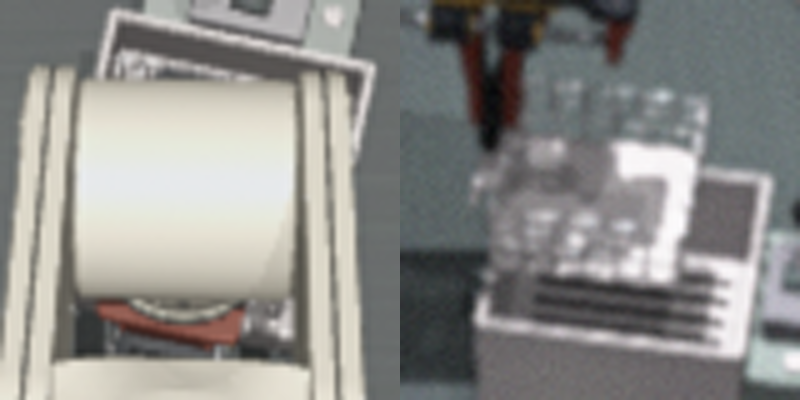

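Run:
```python
from m import *
S=shot('side');g=S['frame'].astype(int).mean(2)
m=win(g<45,230,246,172,184);vs,us=np.nonzero(m)
for v in range(172,184):
    k=us[vs==v]
    if len(k):print(v,k.min(),k.max(),end='; ')
print()
for p in([467,-32,184],[467,-32,212],[461,-30.5,184],[473,-33.5,184]):print(p,proj(S,p))
# tray floor far -y corner: bright
# rim near -y corner & edge in this image
print(proj(S,[456.5,-77,85]))
o=(g[:,:]>125)
for v in(213,214,215):print(v,[int(x) for x in g[v,228:242]])
# tray floor bottom corners
from math import cos,sin
ax=np.array([cos(-.22),sin(-.22)]);ay=np.array([-ax[1],ax[0]])
gp=np.array([474,-1])
for a,b in((4,60),(4,-60),(124,60),(124,-60)):
    p=gp+a*ax+b*ay;print('tray',a,b,proj(S,[*p,114]),proj(S,[*p,164]))
```

```text
172 233 240; 173 233 240; 174 234 239; 175 234 238; 176 234 237; 177 234 237; 178 234 236; 179 235 236; 
[467, -32, 184] [[235.42960992 181.84141021]]
[467, -32, 212] [[235.1813896 175.2167352]]
[461, -30.5, 184] [[233.44400961 181.57057816]]
[473, -33.5, 184] [[237.41726629 182.11252271]]
[[233.32644297 214.58842718]]
213 [48, 49, 45, 50, 98, 175, 205, 176, 143, 133, 119, 118, 120, 115]
214 [49, 51, 49, 52, 93, 157, 195, 185, 179, 170, 167, 161, 166, 169]
215 [50, 52, 50, 49, 72, 118, 147, 153, 150, 152, 164, 170, 185, 194]
tray 4 60 [[242.53347914 177.70037266]] [[242.28568609 166.53052067]]
tray 4 -60 [[235.58760613 204.30137552]] [[235.15272841 193.14888939]]
tray 124 60 [[278.81021261 181.94364071]] [[279.42062744 170.78239928]]
tray 124 -60 [[273.86460784 209.01172493]] [[274.38644151 197.88022248]]
```

Run:
```python
from m import *
T=shot('top');S=shot('side')
from math import cos,sin
ax=np.array([cos(-.22),sin(-.22)]);ay=np.array([-ax[1],ax[0]])
gp=np.array([474,-1])
for z in(114,124):
  for a,b in((4,-60),(124,60),(124,-60)):
    p=gp+a*ax+b*ay;print('tray',z,a,b,proj(T,[*p,z]).round(1),proj(T,[*p,z+50]).round(1))
W=np.hstack([cv2.resize(cv2.cvtColor(d['frame'],cv2.COLOR_RGB2BGR)[v:v+h,u:u+w],(400,600),interpolation=cv2.INTER_CUBIC) for d,u,v,w,h in((T,242,148,40,30*2),(S,228,155,56,84))])
cv2.imwrite('pics/c6.png',W)
```

```text
tray 114 4 -60 [[289.1 208.5]] [[290.  206.4]]
tray 114 124 60 [[256.7 159. ]] [[256.2 154.9]]
tray 114 124 -60 [[297.7 167.6]] [[299.  163.9]]
tray 124 4 -60 [[289.2 208.1]] [[290.1 206. ]]
tray 124 124 60 [[256.6 158.2]] [[256.1 154. ]]
tray 124 124 -60 [[298.  166.9]] [[299.2 163.1]]
```

View pics/c6.png

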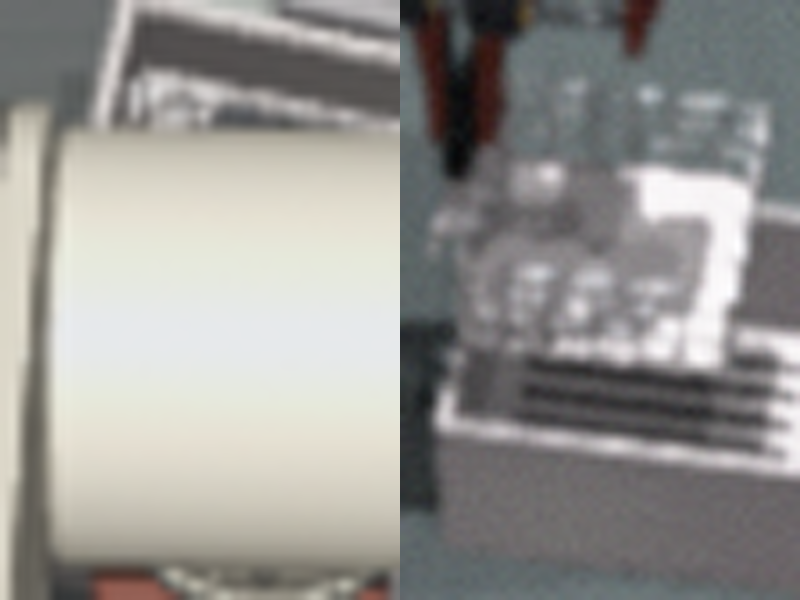

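The tray's far corner is at (255.5,155.5) in the top view and (279.5,169) in the side view. The basket therefore hangs about 10 mm higher than ee_z implies, and is about 1.5 mm short in x. I'll shift x by +3 and descend with force checks.

```bash
python3 -m inch '[[[-2,3,5,0,0,0,0],[-2,3,15,0,0,0,0],[-2,3,28,0,0,0,0],[-2,3,40,0,0,0,0],[-2,3,50,0,0,0,0],[-2,3,56,0,0,0,0],[-2,3,60,0,0,0,0],[-2,3,60,0,0,0,0]]]'
python3 - <<'E'
from m import *
S=shot('side');T=shot('top')
W=np.hstack([cv2.resize(cv2.cvtColor(d['frame'],cv2.COLOR_RGB2BGR)[v:v+h,u:u+w],(400,600),interpolation=cv2.INTER_CUBIC) for d,u,v,w,h in((T,250,180,40,60),(S,224,160,56,84))])
cv2.imwrite('pics/c7.png',W)
E
```

```text
t: 12.3
ee_pos: [476.5, -4.0, 117.9]
orientation: [-2.451, -1.964, 0.001]
ft_force: [0.2, -0.8, -2.2]
width: 11.8
grasp_force: 30.0
```

View pics/c7.png

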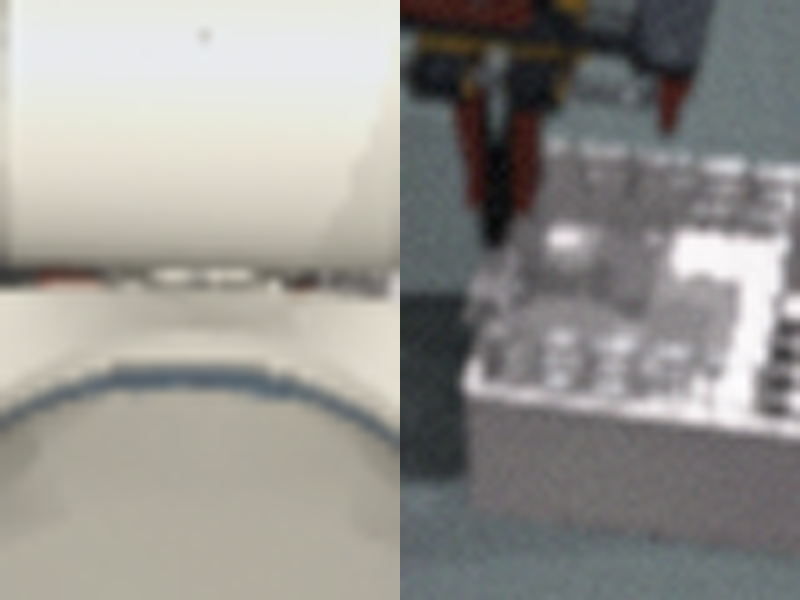

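Basket is entering the well with the lip above the rim; no contact force. I'll continue in short guarded steps.

```bash
python3 -m inch '[[[0,0,3,0,0,0,0],[0,0,6,0,0,0,0],[0,0,9,0,0,0,0],[0,0,12,0,0,0,0],[0,0,12,0,0,0,0]]]'; python3 -m inch '[[[0,0,2,0,0,0,0],[0,0,4,0,0,0,0],[0,0,4,0,0,0,0]]]'
```

```text
t: 12.9
ee_pos: [476.4, -4.0, 105.9]
orientation: [-2.451, -1.964, 0.001]
ft_force: [-0.1, -0.1, -2.7]
width: 11.7
grasp_force: 30.0
t: 13.2
ee_pos: [476.8, -4.0, 102.4]
orientation: [2.452, 1.964, 0.0]
ft_force: [-0.4, -0.3, -2.4]
width: 12.0
grasp_force: 30.0
```

```bash
python3 -m inch '[[[0,0,2,0,0,0,0],[0,0,4,0,0,0,0],[0,0,4,0,0,0,0]]]'
```

```text
t: 13.5
ee_pos: [479.1, -4.5, 101.5]
orientation: [2.449, 1.962, 0.005]
ft_force: [-6.3, -3.1, 32.7]
width: 12.6
grasp_force: 30.4
```

Contact came at ee_z 102.4, exactly where the slot ceiling should meet the rim (64.4 + 38). I'll relieve the force and release.

```bash
python3 -m inch '[[[0,0,-3,0,0,0,0],[0,0,-4,0,0,0,0],[0,0,-4,0,0,0,0]]]';  python3 -m inch '[[[0,0,0,0,0,0,10],[0,0,0,0,0,0,20],[0,0,0,0,0,0,30],[0,0,0,0,0,0,40],[0,0,0,0,0,0,40],[0,0,0,0,0,0,40],[0,0,0,0,0,0,40]]]'; python3 go.py
```

```text
t: 13.8
ee_pos: [476.7, -4.0, 102.3]
orientation: [2.452, 1.964, 0.0]
ft_force: [0.5, -0.3, -2.1]
width: 11.9
grasp_force: 29.9
t: 14.5
ee_pos: [476.7, -4.0, 102.4]
orientation: [-2.452, -1.964, 0.0]
ft_force: [-0.5, -0.2, -0.8]
width: 35.2
grasp_force: 0.0
t 14.5 tcp [476.7  -4.  102.4] yaw -0.22 tilt 0.0001 w 35.2 F [-0.5 -0.2 -0.8] q [-0.03  0.38  2.03  0.    0.74  0.19]
```

```bash
python3 -m inch '[[[0,0,-10,0,0,0,40],[0,0,-35,0,0,0,60],[0,0,-70,0,0,0,100],[0,0,-110,0,0,0,100],[0,0,-110,0,0,0,100]]]' | head -2; python3 go.py 371 -291 150 -0.26
```

```text
t: 15.0
ee_pos: [480.1, -4.1, 217.8]
t 15.0 tcp [480.1  -4.1 217.8] yaw -0.22 tilt 0.0097 w 63.6 F [0.4 0.6 1.2] q [-0.03  0.19  1.94  0.    1.    0.19]
shift [-303.8  -43.9   67.8] rz 0.04
```

```bash
python3 -m inch '[[[-304,-44,0,0,0,0.04,100],[-304,-44,0,0,0,0.04,100],[-304,-44,0,0,0,0.04,100],[-304,-44,0,0,0,0.04,100],[-304,-44,0,0,0,0.04,100],[-304,-44,30,0,0,0.04,100],[-304,-44,60,0,0,0.04,100],[-304,-44,68,0,0,0.04,100],[-304,-44,68,0,0,0.04,100]]]' | head -2
python3 - <<'E'
from m import *
T=shot('top','t8.png');S=shot('side','s8.png')
W=np.zeros((600,800,3),np.uint8)
def put(d,u,v,w,h,s,x,y):
    c=cv2.resize(cv2.cvtColor(d['frame'],cv2.COLOR_RGB2BGR)[v:v+h,u:u+w],None,fx=s,fy=s,interpolation=cv2.INTER_CUBIC);h2=min(600-y,c.shape[0]);w2=min(800-x,c.shape[1]);W[y:y+h2,x:x+w2]=c[:h2,:w2]
put(T,232,130,80,100,4,0,0);put(S,222,160,95,75,4,400,0);put(T,325,170,85,100,2.3,0,370);put(S,150,225,160,100,2.5,400,320)
cv2.imwrite('pics/c8.png',W)
E
python3 go.py
```

```text
t: 15.9
ee_pos: [366.3, -290.0, 143.2]
t 16.0 tcp [ 368.1 -290.5  145. ] yaw -0.259 tilt 0.0002 w 87.7 F [-0.5  1.1 -0.4] q [-0.69  0.29  2.02  0.    0.83 -0.43]
```

View pics/c8.png

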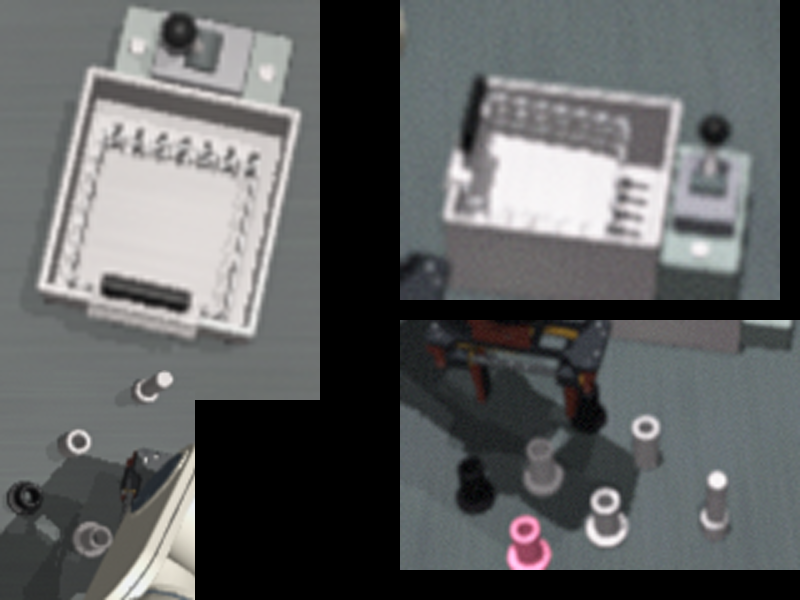

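The basket hangs squarely on the near rim with the tray inside, its lip visible outside at (140,315). Bush 1 is at side (540,465), between the fingers but below them. I'll calibrate tip height from the fingertip pixels.

Run:
```python
from m import *
S=shot('side')
for z in(116,126,136,146,156,166):print(z,proj(S,[410.5,-311.8,z]),proj(S,[325.5,-289,z]))
print(onz(S,150+(540-400)/2.5,225+(447-320)/2.5,65),onz(S,150+(605-400)/2.5,225+(498-320)/2.5,65))
```

```text
116 [[218.3342138  272.45047326]] [[187.36185729 267.0021426 ]]
126 [[218.14115314 270.33747499]] [[186.99992758 264.87810816]]
136 [[217.94593437 268.20085678]] [[186.63398861 262.73054479]]
146 [[217.74852109 266.04022035]] [[186.26397339 260.55905936]]
156 [[217.54887611 263.85515841]] [[185.88981342 258.36324993]]
166 [[217.34696135 261.64525443]] [[185.51143867 256.14270549]]
[ 372.98486389 -286.06376895   65.        ] [ 445.07243586 -356.70545334   65.        ]
```

```bash
python3 go.py 371.5 -289.5 20 -0.26; python3 -m inch '[[[0,3,30,0,0,0,100],[0,3,60,0,0,0,100],[0,3,85,0,0,0,100],[0,3,105,0,0,0,100],[0,3,115,0,0,0,100],[0,3,122,0,0,0,100],[0,3,125,0,0,0,100],[0,3,125,0,0,0,100]]]'; python3 -m inch '[[[0,0,0,0,0,0,0],[0,0,0,0,0,0,0],[0,0,0,0,0,0,0],[0,0,0,0,0,0,0],[0,0,0,0,0,0,0],[0,0,0,0,0,0,0],[0,0,0,0,0,0,0],[0,0,0,0,0,0,0],[0,0,0,0,0,0,0],[0,0,0,0,0,0,0]]]'
```

```text
t 16.05 tcp [ 368.5 -290.6  145.5] yaw -0.259 tilt 0.0014 w 87.8 F [-0.6 -0.5 -0.2] q [-0.69  0.29  2.02  0.    0.83 -0.43]
shift [  1.9   2.6 125.5] rz 0.001
t: 16.85
ee_pos: [370.9, -292.0, 19.9]
orientation: [2.49, 1.915, 0.0]
ft_force: [-1.0, -0.4, 0.3]
width: 87.8
grasp_force: 0.0
t: 17.85
ee_pos: [370.5, -292.0, 19.4]
orientation: [2.49, 1.915, 0.0]
ft_force: [0.6, -0.9, -0.6]
width: 29.5
grasp_force: 30.0
```

```bash
python3 -m inch '[[[0,0,-10,0,0,0,0],[0,0,-40,0,0,0,0],[0,0,-80,0,0,0,0],[0,0,-120,0,0,0,0],[0,0,-150,0,0,0,0],[0,0,-150,0,0,0,0]]]'; python3 go.py 571.5 -5 165 -1.005
```

```text
t: 18.45
ee_pos: [372.2, -293.4, 173.6]
orientation: [2.485, 1.91, 0.003]
ft_force: [1.3, 0.2, -1.9]
width: 29.6
grasp_force: 30.0
t 18.45 tcp [ 372.2 -293.4  173.6] yaw -0.26 tilt 0.0077 w 29.6 F [ 1.3  0.2 -1.9] q [-0.69  0.25  1.99 -0.    0.9  -0.43]
shift [330.  118.4   8.6] rz 0.745
```

```bash
python3 -m inch '[[[15,5,0,0,0,0.05,0],[45,16,0,0,0,0.13,0],[85,30,0,0,0,0.22,0],[125,45,0,0,0,0.31,0],[165,59,0,0,0,0.4,0],[205,74,0,0,0,0.5,0],[245,88,0,0,0,0.6,0],[280,100,0,0,0,0.68,0],[308,110,0,0,0,0.745,0],[323,116,4,0,0,0.745,0],[330,118,4,0,0,0.745,0],[330,118,4,0,0,0.745,0],[330,118,4,0,0,0.745,0]]]'; python3 go.py 571.5 -5 72 -1.005
python3 - <<'E'
from m import *
S=shot('side');f=S['frame'].astype(int)
# predicted bush at ee-20 bottom
for p in([571,-5,145],[571,-5,210]):print(proj(S,p))
cv2.imwrite('pics/s9.png',f[:,:,::-1].astype(np.uint8))
g=f.mean(2);print(g[150:200:2,258:282:2].astype(int))
E
```

```text
t: 19.75
ee_pos: [568.3, -4.2, 164.9]
orientation: [-3.017, -0.877, 0.002]
ft_force: [0.0, -0.8, -1.7]
width: 29.5
grasp_force: 30.0
t 19.75 tcp [568.3  -4.2 164.9] yaw -1.005 tilt 0.0014 w 29.5 F [ 0.  -0.8 -1.7] q [-0.03  0.4   1.79 -0.    0.96  0.98]
shift [ 2.3  2.4 92.9] rz 0.0
[[268.5136512 183.3351452]]
[[269.00932504 168.27433172]]
[[ 42  42  27  28  38  28  21  24  23  38  55  23]
 [ 68  52  23  26  27  27  25  36  32  43  74  66]
 [ 68  47  39  34  33  26  32  25  23  28  43  64]
 [ 95  57  56  40  29  30  25  25  28  32  28  37]
 [114  58  36  34  42  34  27  23  37  43  43  42]
 [117  66  26  24  31  32  31  27  53  56  59  59]
 [117  71  27  18  26  49  70  40  53  60  68  61]
 [110  77  25  20  24  59  62  55  39  58  70  64]
 [117  73  20  51  67  41  48  90  65  30  36  37]
 [113  70  24  67  89  60  31  46  49  36  33  29]
 [114  70  21  57  90  60  32  35  35  35  41  38]
 [112  75  30  58  89  56  32  33  39  42  40  47]
 [101  92  86  86  92  61  36  33  35  56  70 101]
 [ 92  97  97  85  88  54  33  29  58 102 113 117]
 [ 98  94  96  85  96  55  31  47  79 117 114 116]
 [ 97  95  96  84  89  76  65  81  96 116 114 108]
 [ 92  94  92  94  94  96  93  98 110 115 120 116]
 [ 93  92  95  97  95  96 109 112 100 124 130 126]
 [ 94 104 137 105  95  93  91  90 100 103 101 106]
 [ 94 101 127 106 102  94 100 105 100 107 107 101]
 [ 95 100 112  97  92  98  98 100 109 120 126  97]
 [ 95  98 106 100  98 101  97 102 106 109 115  97]
 [ 94  97 106 111 111  97  96  96 102 105  95  99]
 [ 91 107 140 112  98  94  99  94 106 109 100 105]
 [ 92 121 196 168 124 106  99  98 106 100 101  98]]
```

```bash
python3 -m inch '[[[1,2,10,0,0,0,0],[2,2,30,0,0,0,0],[2,2,50,0,0,0,0],[2,2,65,0,0,0,0],[2,2,78,0,0,0,0],[2,2,88,0,0,0,0],[2,2,94,0,0,0,0],[2,2,94,0,0,0,0]]]';python3 -m inch '[[[0,0,2,0,0,0,0],[0,0,4,0,0,0,0],[0,0,4,0,0,0,0]]]'
```

```text
t: 20.6
ee_pos: [571.6, -3.9, 70.6]
orientation: [-3.016, -0.877, 0.002]
ft_force: [-0.2, 0.1, -0.7]
width: 29.4
grasp_force: 30.0
t: 20.9
ee_pos: [572.1, -3.8, 67.6]
orientation: [3.016, 0.877, 0.001]
ft_force: [0.6, -0.5, -1.8]
width: 29.5
grasp_force: 30.0
```

```bash
python3 -m inch '[[[0,0,2,0,0,0,0],[0,0,4,0,0,0,0],[0,0,4,0,0,0,0]]]'; python3 -m inch '[[[0,0,0,0,0,0,5],[0,0,0,0,0,0,10],[0,0,0,0,0,0,18],[0,0,0,0,0,0,26],[0,0,0,0,0,0,34],[0,0,0,0,0,0,42],[0,0,0,0,0,0,48],[0,0,0,0,0,0,48],[0,0,0,0,0,0,48]]]'
```

```text
t: 21.2
ee_pos: [571.8, -3.9, 63.1]
orientation: [-3.017, -0.877, 0.001]
ft_force: [-0.9, 1.1, -1.4]
width: 29.6
grasp_force: 30.0
t: 22.1
ee_pos: [572.3, -3.9, 63.6]
orientation: [3.017, 0.877, 0.001]
ft_force: [0.1, 0.0, 0.0]
width: 41.8
grasp_force: 0.0
```

```bash
python3 -m inch '[[[0,0,-10,0,0,0,48],[0,0,-40,0,0,0,48],[0,0,-80,0,0,0,70],[0,0,-110,0,0,0,100],[0,0,-110,0,0,0,100]]]' | head -2; python3 go.py 443 -360 150 -1.005
```

```text
t: 22.6
ee_pos: [575.1, -4.0, 178.6]
t 22.6 tcp [575.1  -4.  178.6] yaw -1.005 tilt 0.0088 w 62.5 F [-0.   1.  -0.3] q [-0.03  0.38  1.77 -0.    0.98  0.98]
shift [-302.4  229.7   28.6] rz -0.0
```

```bash
python3 -m inch '[[[-302,230,10,0,0,0,100],[-302,230,10,0,0,0,100],[-302,230,10,0,0,0,100],[-302,230,10,0,0,0,100],[-302,230,10,0,0,0,100],[-302,230,20,0,0,0,100],[-302,230,29,0,0,0,100],[-302,230,29,0,0,0,100],[-302,230,29,0,0,0,100],[-302,230,29,0,0,0,100]]]' | head -2
python3 - <<'E'
from m import *
T=shot('top','t10.png');S=shot('side','s10.png')
a=cv2.imread('pics/t8.png').astype(int)
for n,g in(('t8',a.mean(2)),('now',T['frame'].astype(int).mean(2))):
    m=win(g<45,250,285,190,215);vs,us=np.nonzero(m);print(n,len(us),us.mean().round(2),vs.mean().round(2))
D=np.abs(T['frame'][...,::-1].astype(int)-a).max(2)>25
D=win(D,240,310,140,215);vs,us=np.nonzero(D);print('change',len(us),us.min(),us.max(),vs.min(),vs.max(),us.mean(),vs.mean(),onz(T,us.mean(),vs.mean(),75))
g=T['frame'].astype(int).mean(2);print(g[160:190:1,258:290].astype(int)[::2,::2])
f=S['frame'].astype(int).mean(2)
for z,u,v in((65,375+15,219),):pass
m=win(f>150,222,246,290,318);vs,us=np.nonzero(m);print('b2 side',len(us),us.min(),us.max(),vs.min(),vs.max())
E
python3 go.py 443 -360 20 -1.005
```

```text
t: 23.6
ee_pos: [439.6, -360.0, 143.8]
t8 22 267.14 204.18
now 31 267.52 204.29
change 215 251 290 163 208 268.3255813953488 175.94883720930233 [565.68086086  -2.75151503  75.        ]
[[207 191 189 205 195 203 189 189 186 188 180 179 155 113  87  79]
 [185 162 150 211 145 193 207 201 201 190 190 188 188 189 183 177]
 [133 121 164 188 100 209 206  96 204 205 147 205 205 202 201 188]
 [119  83 124 181 123 189 193 143 161 173 162 197 202 124 210 203]
 [175 189 167 186 185 121 128 187 164 130 132 201 137 116 191 174]
 [182 194 194 176 112  90  88 129 154 108 136 149 140 133 143 143]
 [192 194 180 138 144  88  86 165 170 191 194 192 166 161 149  96]
 [195 177 175 113 178 189 191 168 164 180 198 198 199 198 199 193]
 [194 170 177 110  91 109 114  87 188 176 199 197 197 197 199 199]
 [196 175 178 166  85  91  90 110 198 183 200 199 200 200 199 199]
 [198 193 151 198 164 128 152 199 191 199 201 201 200 201 201 202]
 [196 197 197 157 203 204 205 179 191 202 203 203 203 203 203 203]
 [195 197 198 198 187 172 189 193 203 203 203 203 203 203 203 203]
 [197 197 198 198 200 200 201 202 203 202 202 203 203 203 203 201]
 [198 199 200 200 200 200 201 201 202 202 203 203 203 203 202 201]]
t 23.7 tcp [ 440.5 -359.   144.3] yaw -1.004 tilt 0.0006 w 88.1 F [-0.2  0.5  0.2] q [-0.7   0.42  1.8   0.    0.91  0.3 ]
shift [  1.5   2.2 124.3] rz 0.001Traceback (most recent call last):
  File "<stdin>", line 11, in <module>
    return umr_minimum(a, axis, None, out, keepdims, initial, where)
ValueError: zero-size array to reduction operation minimum which has no identity
```

Bush 1 is standing in the tray around (267,176) and the basket hasn't shifted. Now bush 2.

```bash
python3 -m inch '[[[2,2,30,0,0,0,100],[2,2,60,0,0,0,100],[2,2,85,0,0,0,100],[2,2,105,0,0,0,100],[2,2,115,0,0,0,100],[2,2,121,0,0,0,100],[2,2,124,0,0,0,100],[2,2,124,0,0,0,100]]]'|head -4; python3 -m inch '[[[0,0,0,0,0,0,0],[0,0,0,0,0,0,0],[0,0,0,0,0,0,0],[0,0,0,0,0,0,0],[0,0,0,0,0,0,0],[0,0,0,0,0,0,0],[0,0,0,0,0,0,0],[0,0,0,0,0,0,0],[0,0,0,0,0,0,0],[0,0,0,0,0,0,0]]]'
```

```text
t: 24.5
ee_pos: [443.6, -360.6, 20.8]
orientation: [3.016, 0.877, 0.001]
ft_force: [-0.1, 0.3, -0.1]
t: 25.5
ee_pos: [443.2, -360.6, 20.4]
orientation: [3.017, 0.877, 0.0]
ft_force: [0.8, -0.5, -0.2]
width: 29.0
grasp_force: 30.0
```

```bash
python3 -m inch '[[[0,0,-10,0,0,0,0],[0,0,-40,0,0,0,0],[0,0,-80,0,0,0,0],[0,0,-120,0,0,0,0],[0,0,-150,0,0,0,0],[0,0,-150,0,0,0,0]]]' | grep -v orient; python3 go.py 525 -40 165 -1.005
```

```text
t: 26.1
ee_pos: [445.2, -362.4, 175.4]
ft_force: [0.3, 0.0, -3.1]
width: 28.1
grasp_force: 30.0
t 26.1 tcp [ 445.2 -362.4  175.4] yaw -1.005 tilt 0.0084 w 28.1 F [ 0.3  0.  -3.1] q [-0.7   0.39  1.78  0.    0.97  0.3 ]
shift [ 240.1 -229.4   10.4] rz -0.0
```

```bash
python3 -m inch '[[[10,-10,0,0,0,0,0],[30,-29,0,0,0,0,0],[60,-57,0,0,0,0,0],[90,-86,0,0,0,0,0],[120,-115,0,0,0,0,0],[150,-143,0,0,0,0,0],[180,-172,0,0,0,0,0],[205,-196,0,0,0,0,0],[225,-215,0,0,0,0,0],[236,-225,5,0,0,0,0],[240,-229,5,0,0,0,0],[240,-229,5,0,0,0,0],[240,-229,5,0,0,0,0]]]' | head -2; python3 go.py 525 -40 72 -1.005
```

```text
t: 27.4
ee_pos: [522.4, -39.3, 164.9]
t 27.4 tcp [522.4 -39.3 164.9] yaw -1.006 tilt 0.0011 w 28.3 F [-0.3 -0.9 -1.7] q [-0.1   0.34  1.89 -0.    0.92  0.91]
shift [ 1.8  1.9 92.9] rz -0.001
```

```bash
python3 -m inch '[[[1,1,10,0,0,0,0],[1,1,30,0,0,0,0],[1,1,50,0,0,0,0],[1,1,65,0,0,0,0],[1,1,78,0,0,0,0],[1,1,86,0,0,0,0],[1,1,92,0,0,0,0],[1,1,92,0,0,0,0]]]';python3 -m inch '[[[0,0,2,0,0,0,0],[0,0,4,0,0,0,0],[0,0,4,0,0,0,0]]]'
```

```text
t: 28.2
ee_pos: [524.0, -39.1, 72.8]
orientation: [-3.017, -0.876, 0.001]
ft_force: [0.1, -0.4, -1.1]
width: 28.9
grasp_force: 30.0
t: 28.5
ee_pos: [524.5, -38.9, 69.5]
orientation: [3.017, 0.877, 0.001]
ft_force: [0.1, -0.7, -1.3]
width: 28.9
grasp_force: 30.0
```

```bash
python3 -m inch '[[[0,0,2,0,0,0,0],[0,0,3,0,0,0,0],[0,0,3,0,0,0,0]]]'
```

```text
t: 28.8
ee_pos: [524.3, -38.9, 66.3]
orientation: [-3.017, -0.877, 0.0]
ft_force: [0.0, 0.4, -2.1]
width: 28.5
grasp_force: 30.0
```

```bash
python3 -m inch '[[[0,0,0,0,0,0,5],[0,0,0,0,0,0,10],[0,0,0,0,0,0,18],[0,0,0,0,0,0,26],[0,0,0,0,0,0,34],[0,0,0,0,0,0,42],[0,0,0,0,0,0,48],[0,0,0,0,0,0,48],[0,0,-10,0,0,0,48],[0,0,-35,0,0,0,48],[0,0,-75,0,0,0,30],[0,0,-115,0,0,0,0],[0,0,-115,0,0,0,0]]]'; python3 go.py 685 27 180 -0.22
```

```text
t: 30.1
ee_pos: [527.9, -39.2, 187.3]
orientation: [3.013, 0.876, 0.015]
ft_force: [0.3, -1.6, 0.6]
width: 21.5
grasp_force: 0.0
t 30.1 tcp [527.9 -39.2 187.3] yaw -1.005 tilt 0.0101 w 21.5 F [ 0.3 -1.6  0.6] q [-0.1   0.31  1.87  0.    0.96  0.91]
shift [168.1  28.3   7.3] rz -0.785
```

```bash
python3 -m inch '[[[168,28,0,0,0,-0.785,0],[168,28,0,0,0,-0.785,0],[168,28,0,0,0,-0.785,0],[168,28,0,0,0,-0.785,0],[168,28,0,0,0,-0.785,0],[168,28,0,0,0,-0.785,0],[168,28,0,0,0,-0.785,0],[168,28,0,0,0,-0.785,0]]]' | head -2
python3 - <<'E'
from m import *
T=shot('top','t11.png');S=shot('side','s11.png')
g=T['frame'].astype(int).mean(2)
m=win(g<45,250,285,190,215);vs,us=np.nonzero(m);print('handle',len(us),us.mean().round(2) if len(us) else 0,vs.mean() if len(us) else 0)
q=S['frame'].astype(int).mean(2);m=win(q<50,290,310,182,202);vs,us=np.nonzero(m);print('ball',us.mean(),vs.mean(),onz(S,us.mean(),vs.mean(),116))
a=cv2.imread('pics/s8.png').astype(int);D=np.abs(S['frame'][...,::-1].astype(int)-a).max(2)>40
D=win(D,225,295,165,222);n,l,st,c=cv2.connectedComponentsWithStats(D.astype(np.uint8));print([(s.tolist(),onz(S,*k,75).round()) for s,k in zip(st,c) if 30<s[4]<9000])
E
python3 go.py 685 27 92 -0.22
```

```text
t: 30.9
ee_pos: [680.8, 27.5, 181.2]
handle 0 0 0
ball 300.85074626865674 192.8507462686567 [673.27643699 -24.36749066 116.        ]
[([257, 181, 32, 6, 69], array([595.,  64.,  75.])), ([244, 189, 51, 29, 807], array([562., -33.,  75.])), ([225, 195, 15, 27, 243], array([446., -34.,  75.]))]
t 31.0 tcp [681.   27.4 181.4] yaw -0.221 tilt 0.0001 w 0.0 F [0.2 0.5 0.5] q [0.02 0.53 1.52 0.   1.09 0.24]
shift [ 0.5  4.  89.4] rz -0.001
```

```bash
python3 -m inch '[[[0,4,30,0,0,0,0],[0,4,60,0,0,0,0],[0,4,80,0,0,0,0],[0,4,88,0,0,0,0],[0,4,88,0,0,0,0],[-12,4,88,0,0,0,0],[-24,4,88,0,0,0,0],[-32,4,88,0,0,0,0],[-32,4,88,0,0,0,0]]]'
python3 - <<'E'
from m import *
S=shot('side');q=S['frame'].astype(int).mean(2);m=win(q<50,290,312,184,202);vs,us=np.nonzero(m);print('ball',len(us),us.mean(),vs.mean(),onz(S,us.mean(),vs.mean(),116))
E
```

```text
t: 31.9
ee_pos: [678.3, -6.2, 94.4]
orientation: [2.453, 1.961, 0.002]
ft_force: [0.3, -0.2, -0.4]
width: 0.5
grasp_force: 0.0
ball 71 301.3380281690141 191.43661971830986 [675.61205031 -18.23011113 116.        ]
```

```bash
python3 -m inch '[[[-6,0,0,0,0,0,0],[-12,0,0,0,0,0,0],[-18,0,0,0,0,0,0],[-24,0,0,0,0,0,0],[-30,0,0,0,0,0,0],[-35,0,0,0,0,0,0],[-38,0,0,0,0,0,0],[-38,0,0,0,0,0,0]]]'
python3 - <<'E'
from m import *
S=shot('side');q=S['frame'].astype(int).mean(2);m=win(q<40,285,312,184,220);
n,l,st,c=cv2.connectedComponentsWithStats(m.astype(np.uint8));print([(s.tolist(),k.round(1),onz(S,*k,118).round()) for s,k in zip(st[1:],c[1:]) if s[4]>8])
print(proj(S,[663.6,-70,116]))
E
```

```text
t: 32.75
ee_pos: [669.4, -42.3, 93.1]
orientation: [-2.452, -1.963, 0.001]
ft_force: [0.4, 0.2, 1.2]
width: 0.6
grasp_force: 0.0
[([293, 184, 16, 24, 152], array([299.9, 194.1]), array([669., -31., 118.])), ([309, 214, 3, 4, 9], array([310. , 215.8]), array([ 689., -124.,  118.]))]
[[299.59365158 203.52874583]]
```

The dark blob's lower end moved from row ~197 to 207, so the ball is moving. A bit further until it hits the stop.

```bash
python3 -m inch '[[[-3,0,0,0,0,0,0],[-6,0,0,0,0,0,0],[-6,0,0,0,0,0,0]]]' | grep -E 'ee|ft'; python3 -m inch '[[[-2,0,0,0,0,0,0],[-4,0,0,0,0,0,0],[-4,0,0,0,0,0,0]]]'| grep -E 'ee|ft'
```

```text
ee_pos: [669.2, -44.3, 93.4]
ft_force: [2.8, 15.3, -0.9]
ee_pos: [669.1, -44.7, 93.4]
ft_force: [6.4, 28.6, -2.5]
```

At the stop (28 N). Backing off and checking.

```bash
python3 -m inch '[[[15,0,0,0,0,0,0],[45,0,0,0,0,0,0],[60,0,-20,0,0,0,0],[60,0,-60,0,0,0,0],[60,0,-100,0,0,0,0],[100,-50,-100,0,0,0,0],[150,-80,-100,0,0,0,0],[200,-110,-100,0,0,0,0],[250,-140,-100,0,0,0,0],[300,-170,-100,0,0,0,0],[300,-170,-100,0,0,0,0],[300,-170,-100,0,0,0,0]]]' | head -2
python3 - <<'E'
from m import *
T=shot('top','t12.png');S=shot('side','s12.png')
g=T['frame'].astype(int).mean(2);q=S['frame'].astype(int).mean(2)
m=win(g<45,250,285,190,215);vs,us=np.nonzero(m);print('handle',len(us),us.mean().round(2),vs.mean().round(2))
for d,x,w in((S,q,(288,312,182,215)),(T,g,(270,305,128,150))):
    m=win(x<45,*w);n,l,st,c=cv2.connectedComponentsWithStats(m.astype(np.uint8));print([(s.tolist(),onz(d,*k,116).round()) for s,k in zip(st[1:],c[1:]) if s[4]>12])
a=cv2.imread('pics/t8.png').astype(int);D=np.abs(T['frame'][...,::-1].astype(int)-a).max(2)>30
D=win(D,245,305,150,203);n,l,st,c=cv2.connectedComponentsWithStats(cv2.dilate(D.astype(np.uint8),np.ones((2,2))));print([(s.tolist(),onz(T,*k,75).round()) for s,k in zip(st[1:],c[1:]) if s[4]>30])
for p in([572,-4,108],[524,-39,108]):print(proj(T,p))
p=cv2.imread('pics/t10.png')
E
python3 go.py
```

```text
t: 34.6
ee_pos: [565.4, 283.2, 193.6]
handle 29 267.55 204.24
[([296, 201, 6, 7, 29], array([660., -70., 116.]))]
[([287, 137, 8, 8, 40], array([660., -67., 116.]))]
[([259, 165, 19, 21, 256], array([566.,  -3.,  75.])), ([271, 183, 19, 18, 237], array([520., -38.,  75.]))]
[[268.76053251 171.64096914]]
[[281.14900778 188.09468721]]
t 34.7 tcp [566.8 279.2 193.4] yaw -0.217 tilt 0.0006 w 0.1 F [ 0.6 -0.8 -0.2] q [ 0.44  0.45  1.63 -0.    1.07  0.66]
```

```bash
python3 -c "
from workcell import ctrl
print(ctrl.close_job())"
```

```text
the job is handed in; nothing more can be done
None
```

The job is handed in, but no verdict came back. In the last camera check the basket hung on the near rim, both steel bushes stood in the tray, and the lever was at about 0.95 rad (0.85 needed). I didn't re-measure the bystanders at the end.

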